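# Close the plate carriage and fish the spatula out of the dish drainer

### The arm

A 6-joint arm with a two-finger parallel gripper is mounted at the origin on the work surface. World frame = base frame: x ahead of the robot, y to its left, z up, the work surface at z = 0. Lengths are in m, angles in rad, forces in N, time in s.
With the tool pointing down it reaches from about 0.35 to 0.775 m from the base axis. Payload 7.3 kg.
Tool frame: the origin (TCP) lies at the centre of the arm's flange, where the gripper is bolted on; the fingertips stand 178 mm ahead of it and the grasp point (between the pads) lies 159 mm ahead of it (tip_extent is the distance from the TCP to the fingertips, in m); z points along the fingers, y is the line along which they close (so a half turn about z gives the same grasp; the last joint's range is limited). The gripper opens to 92 mm and grips with 3 to 60 N. Pads are 19 mm wide; open, the fingers measure 130 mm over their backs; the gripper's body (75 mm by 190 mm) begins 47 mm behind the grasp point.
Start: joints at [1.061, 0.342, 1.524, -0, 1.275, -0.146], TCP at [0.187, 0.491, 0.405] pointing down, gripper open.
Joint ranges: [-2.53, 2.53], [-0.77, 2.02], [0.04, 2.7], [-1, 4.14], [0.28, 2.66], [-3.11, 3.11]. Speed limits (rad/s): [2.57, 2.57, 3.14, 3.14, 3.14, 3.14].

### API

Orientations are given as [roll, pitch, yaw] about the fixed x, y, z axes, in that order (R = Rz(yaw) Ry(pitch) Rx(roll)).
In Python, from cell import * gives the robot as it stands.
- The arm moves only by the tool arm_command, never from a script. Its arguments are lists of equal length, an entry for each row: "xyz": the shift along the world's x, y, z in mm, a list of three; "spin": the turn about the world's z in degrees. In form: {"xyz": [[tx, ty, tz], ...], "spin": [spin, ...]}. A call has 1 to 20 rows; each row shifts and turns the commanded pose from where the row before left it; what a row does not reach is not made up. A row lasts 1/10 s, in which the tool goes at most 50 mm and 8.59 degrees, less where a joint would pass 70% of its speed; a pose out of reach is approached as far as the arm can. A call with a gripper value outside its range is refused whole. "jaw" is the opening, from -1 (shut) to 1 (fully open), set as the call begins (left out, the last holds). The fingers move at their own pace and stop on an object; "squeeze" is the grip in N (left out, the last holds). Time passes only in rows, so rows that do not move let the fingers close. It gives the time, the measured TCP pose, the force, the opening and the grip force at its end, in the units of the state.
- observe(): the state, without advancing time (a new reading comes with each control period).
- read_camera(name): name is "scene" or "top" or "wrist"; returns a dict with "img" (420x560x3 uint8, red, green, blue), "depth" (420x560 float32, m along the optical axis (not along the pixel's ray), 0 where there is no reading), "fx", "fy", "cx", "cy" (pixels), "dist_coeffs" ([k1, k2, p1, p2, k3] as OpenCV has them; the pictures are not rectified), "world_from_camera" (4x4, takes a point from camera to world coordinates). Camera axes: x right, y up, looking along -z (the intrinsics and any distortion apply to the point x, -y, -z); pixel columns grow to the right and rows downward; lengths in m; the calibration is good to about 2 mm. A picture is of the moment at which its call begins.
- hand_in(): hands the job in; it is judged then, once.
The state is a dict: "time": time; "qpos": joint angles; "qvel": joint speeds; "joint_efforts": joint torques, N m; "tool_pos": TCP position; "tool_rot": TCP orientation; "contact_force": force on the tool from outside, world axes, zero at the start; "torque": the same for the moment, N m; "opening": finger opening in m; "grip_force": force on a finger pad.
Only numpy, scipy, OpenCV 4.12 (cv2) and the standard library are available. Lean on these libraries where they do the work, as an engineer would, in place of code of your own. Each camera call takes 0.05 s, during which the arm holds its last target. There are 200 camera calls.

### The job

The red spatula has dropped through the well of the dish drainer into the tray below. First push the plate carriage fully home so that the well is free, then take hold of the spatula through the well, tilt it so that one end comes up first, and draw it out diagonally. Finish while still holding the whole spatula up in the air, still, at least 6 cm above the wire deck, touching nothing but the gripper; leave the carriage shut, and do not disturb the glass bowl, the colander or the soap bottle.

Things in the scene. Friction and masses are not known exactly. Their poses are not given: they have to be found in the camera images.
- rack: Fixed dish drainer, 442 (x) by 432 (y), 84 mm high: grey tray with closed sides (floor top 4 mm above the counter) under a wire deck (76 to 84 mm above the counter; solid). Origin on the counter under the middle of the deck's one opening, the well; z up. Inside, the tray spans x -215 to 215, y -120 to 300 mm, empty but for the spatula. Yaw within 0.15 rad. Plate carriage on the +y side.
- well (a point): Middle of the well, a white-framed rectangular hole in the deck, 190 mm along the drainer's x by 200 mm along its y. The point is at deck-top height, 84 mm above the counter; axes as the drainer's.
- carriage (a joint): Slide of the plate carriage, m: 0 = fully home (stop on the +y side, well free; within 8 mm counts), grows towards the drainer's -y, over the well, up to 0.17. Stays where left; about 3 N pushes it. White base 200 (x) by 170 mm (y), 86 to 94 mm above the counter, with four painted plates 128 mm across clipped upright, tops 222 mm above the counter, the first 43 mm behind the bar.
- carriage_bar (a point): Middle of the carriage's blue push bar: round, 14 mm thick, 132 mm long along the drainer's x, on two steel posts 60 mm either side; centre 185 mm above the counter, 10 mm inside the carriage's -y edge. Moves with the carriage; push it towards +y. With the carriage home it is at y = +125 mm in the drainer's frame.
- spatula: Rigid red spatula, 285 mm long, about 90 g, flat on the tray floor below the well, within 0.12 rad of the drainer's x, both ends under the deck. Origin at mid-length on its underside; x towards the blade, z up. Handle 18 mm wide, 18 mm high, x -142.5 to 40 mm; blade 48 mm wide, 10 mm thick (z 0 to 10), x 40 to 142.5 mm. Balance point about x = 10 mm, on the handle.
- blade_end (a point): Middle of the spatula's blade end, 142.5 mm from its origin along +x, 5 mm above its underside.
- handle_end (a point): Middle of the spatula's handle end, 142.5 mm from its origin along -x, 9 mm above its underside.
- bowl: Upturned glass bowl, 150 mm across, 75 mm high, loose; origin at the centre of its footprint. Bystander.
- colander: Steel colander, 170 mm across with two loop handles (212 mm over them), 85 mm high, loose; origin under its centre. Bystander.
- soap: Green soap bottle, 60 mm across, 180 mm high, loose; origin under its centre. Bystander.

How it is judged:
By the outcome, as a careful person would: the job done as asked, in the order asked, and still so for the second after the job is handed in, while the arm keeps its last pose, push and grip.
It also fails if it takes over 51 s, if anything falls off the work surface, if the arm or the gripper's body presses on something with over 40 N, if the wrist force passes 120 N, or if a joint passes its speed limit or range.

## Working session

There is one attempt and no reset: what is moved stays moved. The work goes in short steps, Python scripts to look and compute and a tool call to move; the robot and the scene stay as the last step left them, time stands still between calls to the robot, and variables do not carry over. Pictures are saved under pics/ and viewed, at most 10 in all, crops included, and the job is handed in when it is done.

Besides the shell and the picture viewer there is one more tool, called by a JSON object that holds its "fn" and its "kwargs", one argument or row to a line. arm_command: Moves the arm, as the interface text tells. Its arguments: {"type":"object","properties":{"xyz":{"type":"array","items":{"type":"array","items":{"type":"number"}}},"spin":{"type":"array","items":{"type":"number"}},"jaw":{"type":"number"},"squeeze":{"type":"number"}},"required":["xyz","spin"]}

```bash
mkdir -p pics; ls; cat > h.py <<'E'
from cell import *
import numpy as np, cv2
def save(c,n):
    cv2.imwrite(n,cv2.cvtColor(c["img"],cv2.COLOR_RGB2BGR))
def K(c): return np.array([[c["fx"],0,c["cx"]],[0,c["fy"],c["cy"]],[0,0,1.]])
def pts(c,uv):
    """world points from pixels (u,v) by depth"""
    uv=np.asarray(uv,float).reshape(-1,2); n=cv2.undistortPoints(uv[:,None],K(c),np.array(c["dist_coeffs"],float))[:,0]
    d=c["depth"][uv[:,1].astype(int),uv[:,0].astype(int)].astype(float)
    p=np.c_[n[:,0]*d,-n[:,1]*d,-d,np.ones(len(d))]
    return (p@np.array(c["world_from_camera"]).T)[:,:3]
def ray(c,uv):
    uv=np.asarray(uv,float).reshape(-1,2); n=cv2.undistortPoints(uv[:,None],K(c),np.array(c["dist_coeffs"],float))[:,0]
    W=np.array(c["world_from_camera"]); r=np.c_[n[:,0],-n[:,1],-np.ones(len(n))]@W[:3,:3].T
    return W[:3,3],r
def atz(c,uv,z):
    o,r=ray(c,uv); return o+r*((z-o[2])/r[:,2:3])
def cloud(c):
    v,u=np.nonzero(c["depth"]>0); return np.c_[u,v],pts(c,np.c_[u,v]),c["img"][v,u].astype(int)
E
python3 - <<'E'
from h import *
print(observe())
a=[]
for n in ["scene","top"]:
    c=read_camera(n); save(c,f"pics/{n}0.png"); np.save(f"{n}0.npy",c,allow_pickle=True)
    print(n,np.round(c["world_from_camera"],3).tolist(),c["fx"],c["dist_coeffs"])
E
```

```text
pics
{'time': 0.0, 'qpos': array([ 1.06097042e+00,  3.42704229e-01,  1.52500616e+00,  3.16627628e-05,
        1.27535567e+00, -1.46030841e-01]), 'qvel': array([ 7.72092907e-04, -4.10415119e-04, -1.92202052e-03,  9.39468538e-05,
       -9.06050588e-04,  1.22568351e-03]), 'joint_efforts': array([-1.52527336e-04, -4.31233513e+01, -2.44216204e+01,  7.18579930e-02,
        5.58807270e-02, -1.19145575e-04]), 'tool_pos': array([0.18673406, 0.49053037, 0.40405814]), 'tool_rot': array([-3.14013934e+00, -2.44353046e-04,  2.77778816e+00]), 'contact_force': array([ 0.63329022, -0.82995208, -0.06803817]), 'torque': array([ 0.05353092, -0.01769152,  0.0032932 ]), 'grip_force': 0.0, 'opening': 0.0920361703415189}
scene [[-0.038, -0.842, 0.537, 1.201], [0.999, -0.024, 0.033, 0.043], [-0.015, 0.538, 0.843, 1.125], [0.0, 0.0, 0.0, 1.0]] 418.0195659304041 [0.03655567 0.         0.         0.         0.        ]
top [[-0.014, 0.977, -0.212, 0.347], [-1.0, -0.013, 0.004, 0.011], [0.001, 0.212, 0.977, 1.275], [0.0, 0.0, 0.0, 1.0]] 428.51148277618046 [-0.04188407  0.          0.          0.          0.        ]
```

View pics/scene0.png

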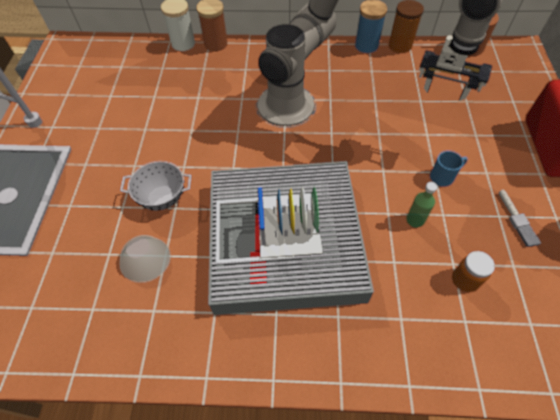

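View pics/top0.png

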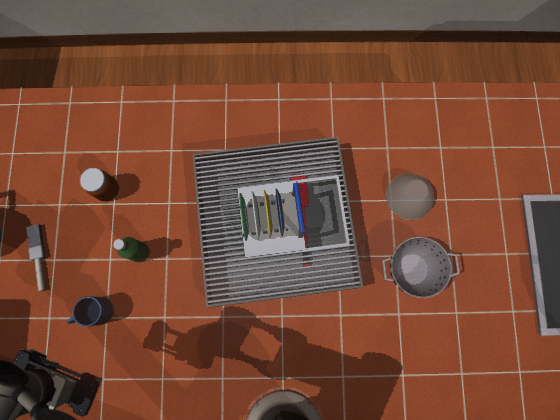

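The rack is in the middle with world +x up and +y left in the top view. The well is at about (325,212), the blue bar at (300,208), and the red spatula shows through the deck at x≈305. The blade is on the far (+x) side.

```bash
python3 - <<'E'
from h import *
C={n:np.load(n+"0.npy",allow_pickle=True).item() for n in("top","scene")}
for n,c in C.items():
    uv,P,I=cloud(c)
    m=(P[:,2]>.072)&(P[:,2]<.09)&(P[:,0]>.25)&(P[:,0]<.8)&(np.abs(P[:,1])<.3)
    Q=P[m]; k=np.zeros((700,700),np.uint8); ij=((Q[:,:2]-[.2,-.35])*1000).astype(int); k[ij[:,1],ij[:,0]]=255
    k=cv2.morphologyEx(k,cv2.MORPH_CLOSE,np.ones((11,11)))
    k=cv2.morphologyEx(k,cv2.MORPH_OPEN,np.ones((31,31)))
    cs,_=cv2.findContours(k,cv2.RETR_EXTERNAL,cv2.CHAIN_APPROX_NONE); ct=max(cs,key=cv2.contourArea)
    r=cv2.minAreaRect(ct); print(n,"rack",np.array(r[0])/1000+[.2,-.35],r[1:],"zdeck",np.median(Q[:,2]))
    R,G,B=I.T
    b=(B>110)&(R<70)&(G<110)&(P[:,2]>.15)&(P[:,2]<.22)&(P[:,0]>.3)
    b&=(np.abs(P[:,1])<.3)
    if b.any():
        Q=P[b]; print("bar n",b.sum(),Q.min(0),Q.max(0),np.median(Q,0), uv[b].min(0),uv[b].max(0))
        print(np.polyfit(Q[:,0],Q[:,1],1))
    red=(R>120)&(G<45)&(B<50)&(P[:,0]>.25)&(P[:,0]<.8)&(np.abs(P[:,1])<.25)
    Q=P[red]
    for lo,hi in((-.02,.01),(.01,.03),(.03,.07),(.07,.1),(.1,.3)):
        s=(Q[:,2]>lo)&(Q[:,2]<hi)
        if s.any(): print("red",lo,s.sum(),Q[s].min(0).round(3),Q[s].max(0).round(3),uv[red][s].min(0),uv[red][s].max(0))
    # well frame: whitish at deck height
    w=(I.min(1)>170)&(P[:,2]>.07)&(P[:,2]<.1)&(np.abs(P[:,1])<.3)&(P[:,0]>.25)&(P[:,0]<.8)
    Q=P[w]; print("white",w.sum(),Q.min(0),Q.max(0))
    im=c["img"]; 
    x,y=(170,120) if n=="top" else (190,150)
    cr=cv2.resize(im[y:y+195,x:x+210],None,fx=3,fy=3,interpolation=cv2.INTER_CUBIC); cv2.imwrite(f"pics/c_{n}.png",cr[...,::-1])
E
```

```text
top rack [ 0.754  -0.0235] ((85.0, 64.0), 90.0) zdeck 0.08378759522774692
bar n 204 [ 0.52729119 -0.05618344  0.18555026] [0.65618294 0.0072366  0.21852835] [ 0.58986926 -0.04512724  0.19195988] [278 183] [303 231]
[ 0.09330066 -0.09924701]
red -0.02 1 [ 0.726 -0.078  0.008] [ 0.726 -0.078  0.008] [305 177] [305 177]
red 0.01 34 [ 0.705 -0.077  0.011] [ 0.728 -0.034  0.019] [291 176] [305 183]
white 1448 [ 0.47865053 -0.18337551  0.07817453] [0.70562471 0.12045215 0.09998332]
scene rack [0.73161285 0.03205411] ((137.70030212402344, 430.38671875), 5.042450904846191) zdeck 0.08124001564265937
bar n 144 [ 0.52724315 -0.0579474   0.18361102] [0.65765627 0.00654331 0.21261418] [ 0.5970635  -0.04719828  0.19022389] [258 188] [280 228]
[ 0.13393558 -0.12565745]
red -0.02 2 [ 0.642 -0.082  0.009] [ 0.645 -0.079  0.009] [251 254] [252 255]
red 0.01 112 [ 0.511 -0.082  0.01 ] [ 0.649 -0.061  0.026] [251 215] [258 255]
white 1513 [ 0.46045513 -0.1934027   0.07584234] [0.79816914 0.21722399 0.09896874]
```

View pics/c_top.png

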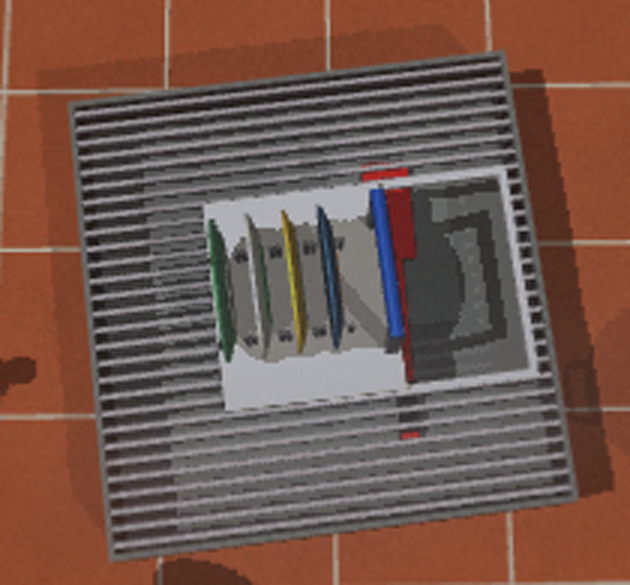

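Crop: deck corners lie at (72,102), (503,54), (577,495) and (110,560), the inner well corners at (498,178) and (530,370), and the bar runs from (377,190) to (397,338). The spatula shows from the blade at (385,172) to the handle end at (410,435).

```bash
python3 - <<'E'
from h import *
c=np.load("top0.npy",allow_pickle=True).item()
px=lambda l:np.array(l)/3.+[170,120]-.33
P=atz(c,px([(72,102),(503,54),(577,495),(110,560)]),.084)[:,:2]
TL,TR,BR,BL=P; print("corners",P.round(4)); print([np.linalg.norm(a-b).round(3) for a,b in((TL,TR),(TR,BR),(BR,BL),(BL,TL))])
v=(TL-BL)+(TR-BR); yaw=np.arctan2(v[1],v[0]); v2=(TL-TR)+(BL-BR); yaw2=np.arctan2(-v2[0],v2[1]);print("yaw",yaw,yaw2)
yaw=(yaw+yaw2)/2; R=np.array([[np.cos(yaw),-np.sin(yaw)],[np.sin(yaw),np.cos(yaw)]])
ctr=P.mean(0); o=ctr-R@[0,.09]; print("ctr",ctr,"well",o)
W=atz(c,px([(498,178),(530,370)]),.084)[:,:2]; print("well inner corners rackframe",((W-o)@R).round(4))
B=atz(c,px([(377,190),(397,338)]),.19)[:,:2]; print("bar ends",B.round(4),"rack",((B-o)@R).round(4))
S=atz(c,px([(386,165),(410,438),(403,380),(408,300)]),.012)[:,:2]; print("spat",S.round(4),"rack",((S-o)@R).round(4))
# bystanders
uv,Q,I=cloud(c)
for n,(x0,x1,y0,y1) in dict(bowl=(380,440,165,222),col=(378,465,230,300),soap=(110,150,232,265)).items():
    m=(uv[:,0]>x0)&(uv[:,0]<x1)&(uv[:,1]>y0)&(uv[:,1]<y1)&(Q[:,2]>.02); q=Q[m]; print(n,q.min(0).round(3),q.max(0).round(3))
E
```

```text
corners [[ 0.7795  0.2523]
 [ 0.8237 -0.1715]
 [ 0.3937 -0.221 ]
 [ 0.3413  0.2057]]
[np.float64(0.426), np.float64(0.433), np.float64(0.43), np.float64(0.441)]
yaw 0.11029513549456581 0.11307193830415341
ctr [0.5845666  0.01636521] well [ 0.59459723 -0.07307408]
well inner corners rackframe [[ 0.0915 -0.0988]
 [-0.0966 -0.0999]]
bar ends [[ 0.6559 -0.0391]
 [ 0.5244 -0.0533]] rack [[ 0.0647  0.0269]
 [-0.0676  0.0275]]
spat [[ 0.733  -0.0571]
 [ 0.4542 -0.0741]
 [ 0.5114 -0.0687]
 [ 0.5918 -0.0758]] rack [[ 0.1393  0.0004]
 [-0.1396  0.0146]
 [-0.0822  0.0136]
 [-0.0031 -0.0024]]
bowl [ 0.595 -0.463  0.02 ] [ 0.728 -0.329  0.082]
col [ 0.36  -0.495  0.02 ] [ 0.524 -0.282  0.091]
soap [0.472 0.39  0.02 ] [0.53  0.448 0.189]
```

{"fn": "arm_command", "kwargs": {
  "xyz": [
    [10,-15,20],
    [23,-34,20],
    [23,-34,0],
    [23,-34,0],
    [23,-34,0],
    [23,-34,0],
    [23,-34,0],
    [23,-34,0],
    [23,-34,0],
    [23,-34,0],
    [23,-34,0],
    [23,-34,0],
    [23,-34,0],
    [23,-34,0],
    [23,-34,0],
    [23,-34,0],
    [23,-34,0],
    [23,-34,0],
    [10,-20,0],
    [0,0,0]
  ],
  "spin": [1.4,1.4,1.4,1.4,1.4,1.4,1.4,1.4,1.4,1.4,1.4,1.4,1.4,1.4,1.4,1.4,1.4,1.4,1.4,0.6],
  "jaw": -1,
  "squeeze": 20
}}

```text
time: 2.1
tool_pos: [0.5986, -0.1252, 0.4432]
tool_rot: [3.141, -0.002, -3.033]
contact_force: [-0.0, 0.2, -0.7]
opening: 0.0003
grip_force: 0.0
```

{"fn": "arm_command", "kwargs": {
  "xyz": [
    [0,0,-30],
    [0,0,-40],
    [0,0,-25],
    [0,0,0],
    [-2,20,0],
    [-2,20,0],
    [-2,15,0],
    [-2,15,0],
    [-2,15,0],
    [-2,15,0],
    [-2,15,0],
    [-1,10,0],
    [-1,10,0],
    [0,0,0]
  ],
  "spin": [0,0,0,0,0,0,0,0,0,0,0,0,0,0]
}}

```text
time: 3.5
tool_pos: [0.5813, 0.0142, 0.3492]
tool_rot: [3.14, -0.002, -3.029]
contact_force: [0.3, -0.5, 0.5]
opening: 0.0004
grip_force: 0.0
```

{"fn": "arm_command", "kwargs": {
  "xyz": [
    [0,4,0],
    [0,4,0],
    [-1,4,0],
    [0,3,0],
    [0,2,0],
    [0,0,0]
  ],
  "spin": [0,0,0,0,0,0]
}}

```text
time: 4.1
tool_pos: [0.5807, 0.0281, 0.3494]
tool_rot: [-3.138, -0.002, -3.031]
contact_force: [-1.8, -11.1, -0.9]
opening: 0.0004
grip_force: 5.4
```

```bash
python3 - <<'E'
from h import *
c=read_camera("scene"); save(c,"pics/s1.png"); x,y=190,150
cv2.imwrite("pics/s1c.png",cv2.resize(c["img"][y:y+195,x:x+210],None,fx=3,fy=3,interpolation=cv2.INTER_CUBIC)[...,::-1]); np.save("scene1.npy",c,allow_pickle=True)
E
```

```text
(no output)
```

View pics/s1c.png

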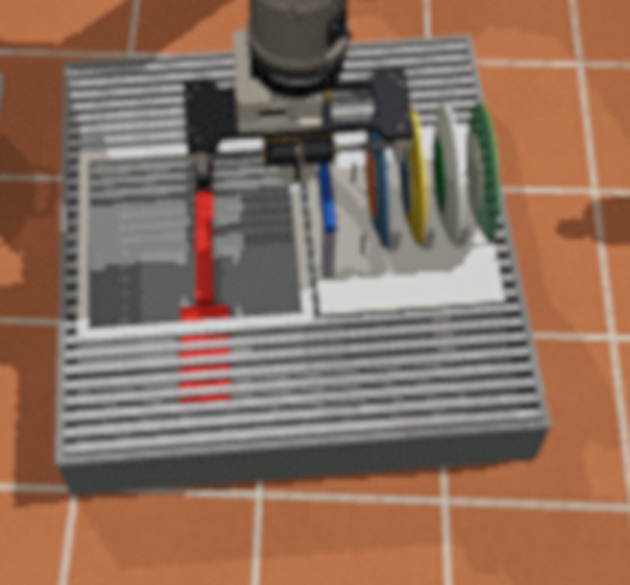

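The carriage is against its stop: the force rose to 11 N, the well is fully open, and the bar is beyond the well frame at crop (325,200). The spatula lies at crop x≈205.

{"fn": "arm_command", "kwargs": {
  "xyz": [
    [1,-15,0],
    [3,-30,5],
    [3,-30,20],
    [0,-30,20],
    [-8,0,10],
    [-8,0,0],
    [0,0,0]
  ],
  "spin": [0,0,0,0,0,0,0],
  "jaw": 1
}}

```text
time: 4.85
tool_pos: [0.5708, -0.0747, 0.4045]
tool_rot: [3.14, -0.001, -3.03]
contact_force: [0.0, -1.0, -1.1]
opening: 0.0518
grip_force: 0.0
```

```bash
python3 - <<'E'
from h import *
print(observe()["tool_pos"],observe()["contact_force"])
for n in("wrist","top"):
    c=read_camera(n); save(c,f"pics/{n}2.png"); np.save(f"{n}2.npy",c,allow_pickle=True)
    uv,P,I=cloud(c); print(n,np.round(c["world_from_camera"],3).tolist())
    R,G,B=I.T
    b=(B>110)&(R<80)&(G<110)&(P[:,2]>.15)&(P[:,2]<.22)&(P[:,0]>.3)&(np.abs(P[:,1])<.3)
    if b.any(): print("bar",P[b].mean(0),P[b].min(0),P[b].max(0))
c=np.load("top2.npy",allow_pickle=True).item(); cr=cv2.resize(c["img"][120:315,170:380],None,fx=3,fy=3,interpolation=cv2.INTER_CUBIC); cv2.imwrite("pics/t2c.png",cr[...,::-1])
E
```

```text
[ 0.5707685  -0.07471585  0.40447251] [ 0.01881663 -1.0220296  -1.10169441]
wrist [[-0.111, -0.953, -0.281, 0.495], [0.994, -0.106, -0.032, -0.084], [0.001, -0.283, 0.959, 0.385], [0.0, 0.0, 0.0, 1.0]]
bar [0.54152647 0.04537037 0.19146569] [0.51286021 0.03742822 0.18403525] [0.57134657 0.09785022 0.19423125]
top [[-0.014, 0.977, -0.212, 0.347], [-1.0, -0.013, 0.004, 0.011], [0.001, 0.212, 0.977, 1.275], [0.0, 0.0, 0.0, 1.0]]
bar [0.57656371 0.0556518  0.19347018] [0.51543308 0.03905467 0.18516999] [0.6455729  0.10997842 0.21996505]
```

View pics/wrist2.png

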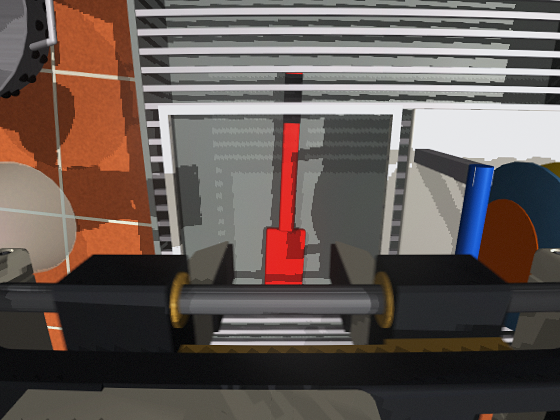

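Wrist view: the inner well corners are at (169,115) and (393,111). The handle runs from its end at (292,73) through (291,125) to (288,225), and the blade shoulder is at (285,229).

```bash
python3 - <<'E'
from h import *
c=np.load("wrist2.npy",allow_pickle=True).item()
a=.112; R=np.array([[np.cos(a),-np.sin(a)],[np.sin(a),np.cos(a)]]); o=np.array([.592,-.073])
f=lambda P:((P[:,:2]-o)@R*1000).round(1).tolist()
im=c["img"].astype(int)
# red spans per row
r=(im[...,0]>120)&(im[...,1]<70)&(im[...,2]<70)
for v in(73,125,150,180,210,235,250):
    u=np.nonzero(r[v,250:320])[0]+250
    if len(u):
        uv=[(u[0],v),(u[-1]+1,v)]; z=pts(c,[(u.mean(),v)])[0,2]
        print(v,u[0],u[-1],"z",z.round(4),f(atz(c,uv,.022 if v<228 else .014)))
print("inner corners",f(atz(c,[(169,115),(393,111)],.084)))
# brightness along rows for white frame edges
for v in(130,170,210,230):
    g=im[v].min(1); print(v,[(i,f(atz(c,[(i,v)],.084))[0]) for i in np.nonzero(np.abs(np.diff((g>150).astype(int))))[0] if 140<i<430])
for u in(230,340,360):
    g=im[:,u].min(1); print(u,[(i,f(atz(c,[(u,i)],.084))[0]) for i in np.nonzero(np.abs(np.diff((g>150).astype(int))))[0] if 85<i<135])
# top cam
t=np.load("top2.npy",allow_pickle=True).item()
E
```

```text
73 287 301 z 0.0222 [[-134.2, 6.5], [-134.2, 22.0]]
125 284 299 z 0.0215 [[-81.6, 3.4], [-81.6, 20.7]]
150 283 297 z 0.0238 [[-54.8, 2.4], [-54.8, 18.8]]
180 281 294 z 0.0224 [[-21.3, 0.1], [-21.3, 15.9]]
210 280 293 z 0.0212 [[14.0, -1.1], [14.0, 15.1]]
235 266 305 z 0.014 [[48.1, -18.1], [48.1, 30.3]]
250 266 302 z 0.0143 [[67.8, -18.4], [67.8, 27.0]]
inner corners [[-93.5, -99.2], [-96.8, 99.5]]
130 [(np.int64(159), [-80.5, -109.5]), (np.int64(169), [-80.5, -100.4]), (np.int64(314), [-80.0, 29.8]), (np.int64(315), [-80.0, 30.7]), (np.int64(316), [-80.1, 31.6]), (np.int64(317), [-80.1, 32.5]), (np.int64(318), [-80.1, 33.4]), (np.int64(319), [-80.1, 34.3]), (np.int64(322), [-80.1, 37.0]), (np.int64(323), [-80.1, 37.9]), (np.int64(391), [-80.2, 99.2]), (np.int64(400), [-80.3, 107.3]), (np.int64(412), [-80.4, 118.2])]
170 [(np.int64(163), [-44.1, -109.5]), (np.int64(172), [-44.1, -101.0]), (np.int64(387), [-43.9, 98.6]), (np.int64(395), [-43.9, 106.1]), (np.int64(408), [-43.9, 118.4]), (np.int64(417), [-43.9, 126.8])]
210 [(np.int64(168), [-5.2, -108.6]), (np.int64(175), [-5.2, -101.8]), (np.int64(384), [-5.0, 99.2]), (np.int64(391), [-5.0, 106.0]), (np.int64(404), [-5.0, 118.6])]
230 [(np.int64(170), [15.3, -108.6]), (np.int64(177), [15.3, -101.7]), (np.int64(382), [15.5, 99.0]), (np.int64(389), [15.5, 106.0]), (np.int64(402), [15.6, 118.8])]
230 [(np.int64(90), [-114.3, -44.0]), (np.int64(101), [-105.1, -44.4]), (np.int64(114), [-94.0, -44.9])]
340 [(np.int64(89), [-115.0, 51.6]), (np.int64(100), [-105.9, 52.0]), (np.int64(114), [-94.0, 52.5])]
360 [(np.int64(89), [-115.1, 69.0]), (np.int64(90), [-114.3, 69.0]), (np.int64(91), [-113.5, 69.1]), (np.int64(101), [-105.1, 69.6]), (np.int64(113), [-94.9, 70.2])]
```

View pics/t2c.png

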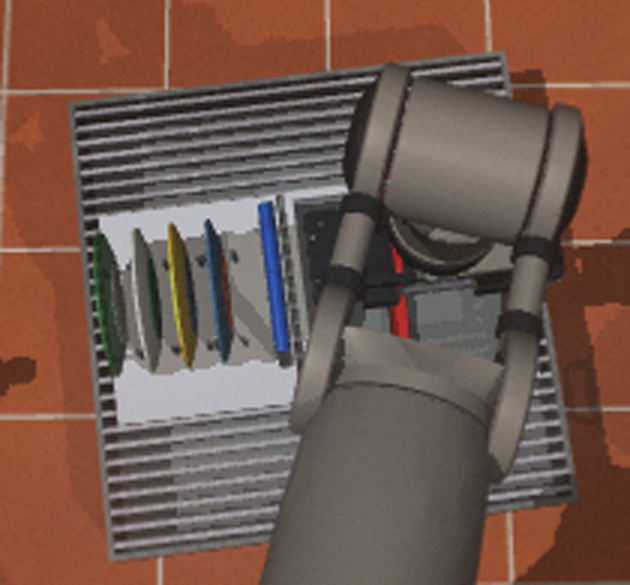

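The bar is now clear of the well, and well and spatula are located: the well centre is at (0.592,−0.074), yaw 0.112. The spatula axis is offset by about +8 mm in y. Descending.

{"fn": "arm_command", "kwargs": {
  "xyz": [
    [-12,-2,0],
    [-11,-2,0],
    [0,0,-40],
    [0,0,-45],
    [0,0,-45],
    [0,0,-40],
    [0,0,0],
    [0,0,0]
  ],
  "spin": [0,0,0,0,0,0,0,0]
}}

```text
time: 5.75
tool_pos: [0.5491, -0.0788, 0.2348]
tool_rot: [3.141, -0.001, -3.03]
contact_force: [-0.1, -0.1, 1.3]
opening: 0.0916
grip_force: 0.0
```

{"fn": "arm_command", "kwargs": {
  "xyz": [
    [0,0,-20],
    [0,0,-14],
    [0,0,-8],
    [0,0,-4],
    [0,0,0],
    [0,0,0]
  ],
  "spin": [0,0,0,0,0,0]
}}

```text
time: 6.35
tool_pos: [0.5492, -0.0794, 0.1898]
tool_rot: [-3.141, 0.002, -3.031]
contact_force: [-0.6, -0.1, 0.2]
opening: 0.0915
grip_force: 0.0
```

{"fn": "arm_command", "kwargs": {
  "xyz": [
    [0,0,-2],
    [0,0,0],
    [0,0,0],
    [0,0,0],
    [0,0,0],
    [0,0,0],
    [0,0,0],
    [0,0,0],
    [0,0,0],
    [0,0,0],
    [0,0,0],
    [0,0,0]
  ],
  "spin": [0,0,0,0,0,0,0,0,0,0,0,0],
  "jaw": -1,
  "squeeze": 8
}}

```text
time: 7.55
tool_pos: [0.5488, -0.0793, 0.1867]
tool_rot: [3.141, -0.0, -3.031]
contact_force: [0.4, 1.3, 0.3]
opening: 0.0179
grip_force: 7.9
```

Gripped at 17.9 mm. Next I slide it 58 mm along +x so the handle end comes into the well.

{"fn": "arm_command", "kwargs": {
  "xyz": [
    [8,1,0],
    [10,1,0],
    [10,1,0],
    [10,1,0],
    [10,1,0],
    [10,1,0],
    [0,0,0]
  ],
  "spin": [0,0,0,0,0,0,0]
}}

```text
time: 8.25
tool_pos: [0.6082, -0.0732, 0.1867]
tool_rot: [-3.141, 0.002, -3.03]
contact_force: [1.0, -0.4, 0.3]
opening: 0.018
grip_force: 8.0
```

{"fn": "arm_command", "kwargs": {
  "xyz": [
    [0,0,0],
    [0,0,0],
    [0,0,0],
    [0,0,0],
    [0,0,0],
    [0,0,0],
    [-8,-1,0],
    [-12,-1,0],
    [-12,-2,0],
    [-12,-1,0],
    [-10,-1,0],
    [-6,-1,0],
    [0,0,0]
  ],
  "spin": [0,0,0,0,0,0,0,0,0,0,0,0,0],
  "jaw": 0
}}

```text
time: 9.55
tool_pos: [0.5461, -0.0805, 0.1868]
tool_rot: [3.141, -0.0, -3.031]
contact_force: [0.4, -0.3, -0.4]
opening: 0.0462
grip_force: 0.0
```

```bash
python3 - <<'E'
from h import *
s=observe();print(s["tool_pos"],s["opening"],s["contact_force"])
a=.112; R=np.array([[np.cos(a),-np.sin(a)],[np.sin(a),np.cos(a)]]); o=np.array([.592,-.074])
print("tool rack",(s["tool_pos"][:2]-o)@R)
for n in("wrist","top","scene"):
    c=read_camera(n); uv,P,I=cloud(c); r,g,b=I.T
    m=(r>110)&(g<60)&(b<60)&(P[:,2]<.05)&(P[:,0]>.35)&(P[:,0]<.85)&(np.abs(P[:,1])<.2)
    if m.any():
        q=(P[m][:,:2]-o)@R; print(n,m.sum(),q.min(0),q.max(0),P[m][:,2].min(),P[m][:,2].max())
E
```

```text
[ 0.54613375 -0.080474    0.18682124] 0.04623217830260918 [ 0.4418158  -0.27557075 -0.37849051]
tool rack [-0.04630245 -0.00130715]
wrist 723 [-0.02204551 -0.00942786] [-0.00256996  0.0071348 ] 0.020488489151665512 0.024202736849867706
top 212 [ 0.05486433 -0.02246447] [0.19946631 0.02317911] 0.006480402259122275 0.027656297294466947
scene 169 [-0.0199046  -0.02000157] [0.17478793 0.01677102] -9.56320669895927e-05 0.028466514265393483
```

{"fn": "arm_command", "kwargs": {
  "xyz": [
    [0,0,0],
    [0,0,0],
    [0,0,0],
    [0,0,0],
    [0,0,0],
    [0,0,0],
    [0,0,4],
    [0,0,8],
    [0,0,8],
    [0,0,8],
    [0,0,8],
    [0,0,8],
    [0,0,8],
    [0,0,8],
    [0,0,0]
  ],
  "spin": [0,0,0,0,0,0,0,0,0,0,0,0,0,0,0],
  "jaw": -1,
  "squeeze": 5
}}

```text
time: 11.2
tool_pos: [0.5471, -0.0804, 0.248]
tool_rot: [-3.141, 0.002, -3.031]
contact_force: [-0.5, 0.0, -0.9]
opening: 0.0175
grip_force: 5.0
```

```bash
python3 - <<'E'
from h import *
s=observe();print(s["tool_pos"],s["opening"],s["contact_force"])
c=read_camera("scene"); x,y=190,130
cv2.imwrite("pics/s3c.png",cv2.resize(c["img"][y:y+195,x:x+210],None,fx=3,fy=3,interpolation=cv2.INTER_CUBIC)[...,::-1])
a=.112; R=np.array([[np.cos(a),-np.sin(a)],[np.sin(a),np.cos(a)]]); o=np.array([.592,-.074])
uv,P,I=cloud(c); r,g,b=I.T
m=(r>110)&(g<60)&(b<60)&(P[:,0]>.35)&(P[:,0]<.85)&(np.abs(P[:,1])<.2)
q=np.c_[(P[m][:,:2]-o)@R,P[m][:,2]]
for lo in np.arange(-.1,.22,.03):
    k=(q[:,0]>lo)&(q[:,0]<lo+.03)
    if k.any(): print(lo.round(2),k.sum(),np.median(q[k],0).round(3))
E
```

```text
[ 0.54708788 -0.08042501  0.24802764] 0.017523600136756072 [-0.53380812  0.00985229 -0.93011704]
-0.04 22 [-0.014 -0.004  0.075]
-0.01 58 [ 0.004 -0.002  0.07 ]
0.02 54 [ 0.034 -0.001  0.062]
0.05 44 [ 0.063 -0.002  0.055]
0.08 6 [ 0.104 -0.001  0.035]
0.11 2 [0.119 0.001 0.033]
0.14 7 [0.147 0.007 0.025]
```

View pics/s3c.png

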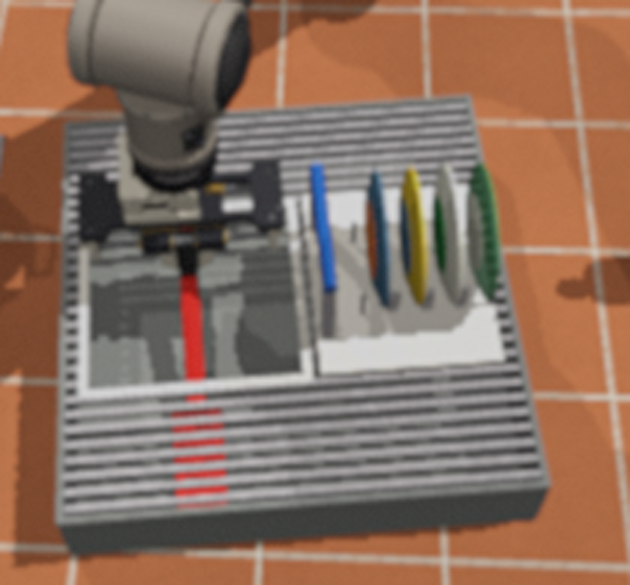

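It works: the handle end is coming up through the well (crop (190,270)) and the blade (200,460) hangs down under the deck at about 15°. I'll continue up and back diagonally.

{"fn": "arm_command", "kwargs": {
  "xyz": [
    [0,0,6],
    [0,0,10],
    [0,0,10],
    [0,0,10],
    [-3,0,10],
    [-5,0,10],
    [-5,-1,10],
    [-5,0,10],
    [-5,-1,10],
    [-5,0,10],
    [-5,-1,10],
    [-5,0,10],
    [0,0,0]
  ],
  "spin": [0,0,0,0,0,0,0,0,0,0,0,0,0]
}}

```text
time: 12.55
tool_pos: [0.5085, -0.0834, 0.3644]
tool_rot: [-3.141, 0.002, -3.031]
contact_force: [-1.7, -0.1, 0.6]
opening: 0.0182
grip_force: 5.0
```

```bash
cat > look.py <<'E'
from h import *
s=observe();print(s["tool_pos"],s["opening"],s["contact_force"])
a=.112; R=np.array([[np.cos(a),-np.sin(a)],[np.sin(a),np.cos(a)]]); o=np.array([.592,-.074])
print("tool",(s["tool_pos"][:2]-o)@R)
for n in("scene","top"):
    c=read_camera(n); save(c,f"pics/{n}_{s['time']:.2f}.png")
    uv,P,I=cloud(c); r,g,b=I.T
    m=(r>90)&(g<.35*r)&(b<.35*r)&(P[:,0]>.3)&(P[:,0]<.85)&(np.abs(P[:,1]+.07)<.05)
    if not m.any(): continue
    q=np.c_[(P[m][:,:2]-o)@R,P[m][:,2]]; print(n)
    for lo in np.arange(-.04,.44,.04):
        k=(q[:,2]>lo)&(q[:,2]<lo+.04)
        if k.any(): print(lo.round(2),k.sum(),np.median(q[k],0).round(3),q[k].min(0).round(3),q[k].max(0).round(3))
E
python3 look.py
```

```text
[ 0.50848028 -0.08341924  0.36440297] 0.018174863367075838 [-1.65545521 -0.08471996  0.62365258]
tool [-8.40491815e-02 -2.55561863e-05]
scene
0.0 51 [ 0.062 -0.001  0.037] [ 0.055 -0.021  0.02 ] [0.082 0.02  0.04 ]
0.04 267 [ 0.039 -0.     0.06 ] [ 0.015 -0.023  0.04 ] [0.065 0.02  0.08 ]
0.08 93 [ 0.013 -0.001  0.099] [-0.011 -0.019  0.08 ] [0.027 0.019 0.12 ]
0.12 86 [-0.024 -0.     0.14 ] [-0.047 -0.007  0.121] [-0.005  0.007  0.158]
0.16 38 [-0.055 -0.     0.168] [-0.063 -0.006  0.16 ] [-0.038  0.005  0.18 ]
0.2 5 [-0.102  0.002  0.218] [-0.102 -0.004  0.218] [-0.102  0.007  0.219]
top
0.0 1 [ 0.069 -0.02   0.032] [ 0.069 -0.02   0.032] [ 0.069 -0.02   0.032]
0.04 2 [ 0.049 -0.013  0.055] [ 0.038 -0.018  0.043] [ 0.06  -0.008  0.067]
0.08 3 [0.009 0.005 0.107] [0.004 0.    0.099] [0.019 0.008 0.108]
```

The spatula now stands at about 47° and lies wholly within the well footprint, with the blade end at x≈0.08. I'll firm up the grip and raise it.

{"fn": "arm_command", "kwargs": {
  "xyz": [
    [0,0,0],
    [-3,0,5],
    [-4,-1,10],
    [-4,0,15],
    [-4,-1,15],
    [-4,0,15],
    [0,0,15],
    [0,0,15],
    [0,0,15],
    [0,0,15],
    [0,0,15],
    [0,0,15],
    [0,0,15],
    [0,0,15],
    [0,0,10],
    [0,0,10],
    [0,0,5],
    [0,0,0],
    [0,0,0],
    [0,0,0]
  ],
  "spin": [0,0,0,0,0,0,0,0,0,0,0,0,0,0,0,0,0,0,0,0],
  "squeeze": 25
}}

```text
time: 14.65
tool_pos: [0.4898, -0.0854, 0.5671]
tool_rot: [3.141, -0.001, -3.031]
contact_force: [0.5, -0.1, -0.9]
opening: 0.018
grip_force: 25.0
```

```bash
python3 look.py; ls pics
```

```text
[ 0.48983962 -0.08535265  0.56708436] 0.017987798977346127 [ 0.51169149 -0.07247397 -0.8727454 ]
tool [-0.10278914  0.00013654]
scene
0.2 226 [ 0.055 -0.     0.228] [ 0.036 -0.022  0.214] [0.067 0.022 0.24 ]
0.24 375 [ 0.024 -0.     0.26 ] [ 0.001 -0.021  0.24 ] [0.046 0.022 0.28 ]
0.28 147 [-0.002  0.001  0.297] [-0.024 -0.019  0.28 ] [0.011 0.021 0.32 ]
0.32 144 [-0.044  0.     0.34 ] [-0.066 -0.008  0.321] [-0.021  0.008  0.36 ]
0.36 85 [-0.073  0.     0.371] [-0.084 -0.007  0.36 ] [-0.061  0.008  0.383]
0.4 5 [-0.118 -0.001  0.419] [-0.12  -0.005  0.417] [-0.116  0.004  0.421]
top
0.24 7 [ 0.016 -0.013  0.27 ] [ 0.007 -0.019  0.253] [ 0.033 -0.008  0.279]
0.28 3 [-0.011  0.001  0.308] [-0.015 -0.002  0.305] [-0.006  0.002  0.314]
0.32 2 [-0.022  0.006  0.322] [-0.023  0.006  0.321] [-0.021  0.007  0.322]
c_scene.png
c_top.png
s1.png
s1c.png
s3c.png
scene0.png
scene_12.55.png
scene_14.65.png
t2c.png
top0.png
top2.png
top_12.55.png
top_14.65.png
wrist2.png
```

Lowest point is at z≈0.21, which is 13 cm above the deck. One check picture for the carriage and the bystanders.

View pics/scene_14.65.png

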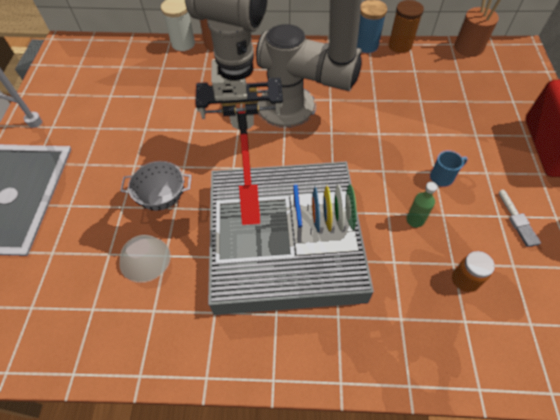

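{"fn": "arm_command", "kwargs": {
  "xyz": [
    [0,0,0],
    [0,0,0],
    [0,0,0],
    [0,0,0],
    [0,0,0]
  ],
  "spin": [0,0,0,0,0]
}}

```text
time: 15.25
tool_pos: [0.4898, -0.0853, 0.5678]
tool_rot: [3.142, 0.0, -3.031]
contact_force: [-0.9, -0.3, 0.3]
opening: 0.0174
grip_force: 25.0
```

The spatula hangs in the air from (243,110) to (250,220). The carriage is shut, and the bowl (145,258), colander (157,187) and soap (421,207) are where they were.

```bash
python3 -c "
from cell import *
print(hand_in())"
```

```text
the job is handed in; nothing more can be done
None
```

The job is handed in at about 15 s: the carriage is fully home, and the spatula is held still about 13 cm above the deck with the bowl, colander and soap undisturbed; `hand_in()` returned no verdict.

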